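Hold a bracket against the datum fence and plate for the inspection camera

ROBOT

A 7-joint arm with a two-finger parallel gripper is mounted at the origin on the work surface. World frame = base frame: x ahead of the robot, y to its left, z up, the work surface at z = 0. Lengths are in m, angles in rad, forces in N, time in s.
With the tool pointing down it reaches from about 0.425 to 0.95 m from the base axis. Payload 4.7 kg.
Tool frame: the origin (TCP) lies between the finger pads, 19 mm behind the fingertips; this is the grasp point; z points along the fingers, y is the line along which they close (so a half turn about z gives the same grasp; the last joint's range is limited). The gripper opens to 85 mm and grips with 20 to 120 N. Pads are 22 mm wide; open, the fingers measure 114 mm over their backs; the gripper's body (76 mm by 85 mm) begins 54 mm behind the grasp point. The pads swing forward as they close: fully open they stand 13 mm farther back than shut.
Start: joints at [1.085, 0.469, -0.049, 1.532, 0.024, 1.141, -0.082], TCP at [0.298, -0.606, 0.25] pointing down, gripper open.
Joint ranges: [-2.59, 2.59], [-0.33, 1.99], [-1.39, 1.29], [0.1, 2.45], [-1.04, 4.18], [0.21, 1.99], [-2.66, 2.66]. Speed limits (rad/s): [2.57, 2.57, 3.14, 3.14, 3.14, 3.14, 3.14].

INTERFACE

Orientations are given as [roll, pitch, yaw] about the fixed x, y, z axes, in that order (R = Rz(yaw) Ry(pitch) Rx(roll)).
In Python, from plant import * gives the robot as it stands. Calls block until the motion is done:
- goto(position, orientation): joint-space move of the TCP to a pose.
- move_straight(position, vel=0.15, attitude=None, contact_N=None): straight line of the TCP; attitude=None keeps the orientation; vel is the mean speed in m/s. With contact_N (N) it stops when the force on the tool has changed by that much, and returns True; else False.
- move_joints(angles): joint-space move.
- grip(opening, strength=None): opening from 0.0 (shut) to 1.0 (fully open); strength is the grip in N (None keeps the last); returns when the fingers have stopped.
- sleep(seconds).
- inverse_kinematics(position, orientation): joint angles nearest the present ones, or None.
- grab_frame(name): name is "side" or "top" or "wrist"; returns a dict with "image" (420x560x3 uint8, red, green, blue), "range_z" (420x560 float32, m along the optical axis (not along the pixel's ray), 0 where there is no reading), "fx", "fy", "cx", "cy" (pixels), "R" (3x3) and "t" (3): a world point X has camera coordinates R X + t. Camera axes: x right, y down, z forward; pixel columns grow to the right and rows downward; lengths in m; the calibration is good to about 2 mm. A picture is of the moment at which its call begins.
A pose or a line that the arm cannot do raises IKError and nothing moves.
- close_job(): hands the job in; it is judged then, once.
Trained networks look in a picture, given as the dict that the camera call returned (one of the last four; its "shot" number tells which), for a name from the list of things; names that differ only in an ending like _2 or _b are one class to them, and where a whole thing is asked for, a point or a joint stands for the part that bears it (a point fixed in the world has none). Each returns a list of dicts, best first, with "p" (0 to 1); they miss things now and then, are a little off and sometimes report something else, mostly with a low value. They report only what shows in the picture. A call takes as long as a camera call.
- masks_of(picture, label): "pixels" (420x560 bool, what is visible of it) and "extent" ([centre column, centre row, width, height] in pixels, round what is visible of it).
Readings, each from a call of its own:
- read_t(): time.
- read_joint_pos(): joint angles.
- read_joint_velocities(): joint speeds.
- read_effort(): joint torques, N m.
- read_tcp_pos(): TCP position.
- read_tcp_rot(): TCP orientation.
- read_wrist_force(): force on the tool from outside, world axes, zero at the start.
- read_torque(): the same for the moment, N m.
- read_opening(): opening from 0.0 (shut) to 1.0 (fully open).
- read_gripper_force(): force on a finger pad.
Only numpy, scipy, OpenCV 4.12 (cv2) and the standard library are available. Lean on these libraries where they do the work, as an engineer would, in place of code of your own. Each camera call takes 0.05 s, during which the arm holds its last target. There are 200 camera calls.

TASK

Stand the fallen angle bracket up on its foot on the aluminium base plate of the camera fixture, its back flat against the black fence and its end up against the steel stop block. Then push with the fingertips into the bracket's inside corner, diagonally towards the fence and down at once, so that it is pressed firmly on both the fence and the plate with no gap, and finish while still holding that push, as the picture is taken now. Do not touch the camera and leave the disc, the screwdriver and the bottle where they are.

Things in the scene. Friction and masses are not known exactly. Their poses are not given: they have to be found in the camera images.
- bracket: Workpiece: loose steel L-bracket, 0.4 kg. Foot 60 mm (x) by 50 mm (y), upright leg 75 mm high, both 8 mm thick. Origin: centre of foot's underside; z up the upright leg, x from the foot's free edge to the upright. Back at x=+30, upright's inner face x=+22, foot's top z=8, mass centre x=+14, z=+24 mm. Starts fallen: back flat on the bench (upright leg lies level, 8 mm high), foot standing up 60 mm.
- heel (a point): Point on the bracket: the lower back corner of its -y end (x = +30, y = -25, z = 0 mm in the bracket's axes).
- corner (a point): Point on the bracket: middle of its inside corner, where foot and upright meet (x = +22, y = 0, z = +8 mm in the bracket's axes); a fillet of 4 mm is drawn there.
- fixture: The inspection fixture, fixed to the bench: a plate 140 mm (x) by 330 mm (y), its top 16 mm above the bench, with fence, stop block and camera on it. Origin: centre of the underside, on the bench. x points across the plate towards the fence (away from the robot when square on), y along the fence from stop block to camera, z up.
- datum (a point): Point on the fixture (same axes): where fence face, stop face and plate top meet, at x = +45, y = -115, z = +16 mm in the fixture's axes. The free space for the bracket lies on its -x, +y, +z side; a seated bracket has its heel point here.
- seat (a point): Point on the fixture (same axes) where the seated bracket's origin lies: 30 mm in front of the fence face, 25 mm from the stop face, on the plate top (x = +15, y = -90, z = +16 mm in the fixture's axes). The bracket's axes are then parallel to the fixture's.
- base_plate: The smooth aluminium plate of the fixture that the foot stands on, 140 x 330 x 12 mm, top 16 mm above the bench; metal slides on it with a friction of about 0.35. Axes and origin as fixture.
- fence: The black steel fence bar on the plate: 20 mm thick, 180 mm long, 40 mm high above the plate; its face that looks to -x of the fixture is at x = +45 mm and it runs from y = -150 to +30 mm in the fixture's axes. Origin and axes as fixture.
- stop_block: The steel stop block in front of the fence: 36 mm (x) by 20 mm (y), 25 mm high above the plate; its face towards the camera is at y = -115 mm and it runs from x = +9 to +45 mm in the fixture's axes. Origin and axes as fixture.
- insp_cam: Small black camera with lens and white ring light on the fixture, looking along the fence at the bracket's end; not to be touched. It spans y = +64 to +152, x = -7 to +36 mm, up to 73 mm above the bench, in the fixture's axes. Origin and axes as fixture.
- disc: Bystander: a loose round steel sample disc lying flat, 80 mm across, 10 mm thick. Origin: centre of its underside.
- screwdriver: Bystander: a loose screwdriver, 170 mm long, lying along its x axis.
- bottle: Bystander: a small upright lens-cleaner bottle, 44 mm across, 120 mm high. Origin: centre of its underside.

How it is judged:
On the way:
1. the bracket has been turned upright, foot down (within 0.15 rad) (angle between bracket's own z axis and vertical below 0.15 rad), for 0.2 s.
At the end, for the whole second after the job is handed in: Bracket upright on the plate, parallel to the fence (0.035 rad), heel within 2.5 mm of fence and plate, end within 4 mm of the stop; at rest, held by fingertips in its inside corner (TCP within 45 mm of it) with over 4 N on the fence, 8 N on the plate (weight included), 5 N at the fingers (angle between bracket's own z axis and vertical below 0.035 rad and angle between the x axis of bracket and the x axis of datum, either way round below 0.035 rad and x of heel in the frame of datum between -0.0025 and 0.0025 m and y of heel in the frame of datum between -0.0025 and 0.004 m and z of heel in the frame of datum between -0.0025 and 0.0025 m and contact force between bracket and fence above 4 N and contact force between bracket and base_plate above 8 N and contact force between the fingers and bracket above 5 N and distance between the grasp point and corner below 0.045 m and linear speed of bracket below 0.01 m/s); the arm keeps its last pose, push and grip.
It fails at once if the camera is touched (contact force between any of the arm, the fingers, bracket and insp_cam above 1.5 N).
It fails at once if a bystander (disc, screwdriver, bottle) is moved by more than 20 mm (distance of any of disc, screwdriver, bottle from where it was at the start of the episode above 0.02 m).
It also fails if it takes over 67 s, if anything falls off the work surface, if the arm or the gripper's body presses on something with over 40 N, if the wrist force passes 120 N, or if a joint passes its speed limit or range.

## Working session

There is one attempt and no reset: what is moved stays moved. The work goes in short steps, each a Python script; the robot and the scene stay as the last script left them, time stands still between calls to the robot, and variables do not carry over. Pictures are saved under pics/ and viewed, at most 10 in all, crops included, and the job is handed in when it is done.

```bash
mkdir -p pics; ls
cat > h.py <<'E'
from plant import *
import numpy as np, cv2
def cloud(f):
    z=f["range_z"]; v,u=np.mgrid[0:z.shape[0],0:z.shape[1]]
    P=np.stack([(u-f["cx"])/f["fx"]*z,(v-f["cy"])/f["fy"]*z,z],-1)
    W=(P-np.array(f["t"]))@np.array(f["R"]); W[z<=0]=np.nan
    return W
def save(f,n): cv2.imwrite("pics/"+n+".png",f["image"][:,:,::-1])
E
python3 - <<'E'
from h import *
for n in("top","side"):
    f=grab_frame(n); save(f,n+"0"); W=cloud(f); np.save(n+".npy",W)
    for l in("bracket","fence","stop_block","base_plate","insp_cam","disc","screwdriver","bottle"):
        for m in masks_of(f,l)[:2]:
            p=W[m["pixels"]]; p=p[~np.isnan(p[:,0])]
            if len(p)==0: continue
            print(n,l,round(m["p"],2),np.round(m["extent"]),len(p),np.round(np.percentile(p,[3,50,97],axis=0),3).tolist())
print(read_t())
E
```

```text
pics
plant.py
top bracket 0.85 [388. 206.  22.  32.] 499 [[0.534, -0.298, 0.001], [0.568, -0.273, 0.008], [0.607, -0.248, 0.06]]
top fence 0.94 [268. 156.  64.  13.] 705 [[0.688, -0.022, 0.017], [0.696, 0.063, 0.054], [0.712, 0.145, 0.059]]
top stop_block 0.24 [267. 154.  64.  17.] 687 [[0.688, -0.021, 0.018], [0.696, 0.065, 0.054], [0.711, 0.146, 0.059]]
top base_plate 0.81 [250. 179. 119.  52.] 4599 [[0.573, -0.038, 0.011], [0.628, 0.119, 0.015], [0.701, 0.275, 0.02]]
top insp_cam 0.77 [208. 170.  30.  20.] 431 [[0.633, 0.183, 0.025], [0.648, 0.225, 0.067], [0.667, 0.258, 0.072]]
top disc 0.53 [267. 152.  60.  14.] 619 [[0.688, -0.018, 0.016], [0.697, 0.068, 0.054], [0.713, 0.143, 0.059]]
top screwdriver 0.83 [156. 287.  59.  14.] 277 [[0.32, 0.288, 0.014], [0.334, 0.325, 0.023], [0.346, 0.366, 0.028]]
top bottle 0.65 [120. 223.  28.  20.] 382 [[0.479, 0.434, 0.011], [0.496, 0.445, 0.077], [0.518, 0.464, 0.12]]
side bracket 0.61 [335. 335.  37.  36.] 930 [[0.536, -0.298, 0.003], [0.569, -0.276, 0.009], [0.609, -0.248, 0.061]]
side fence 0.85 [336. 200.  32.  57.] 797 [[0.689, -0.02
[... 272 characters left out ...]
006, 0.045]]
side base_plate 0.59 [311. 199.  96.  94.] 3823 [[0.576, -0.043, 0.01], [0.628, 0.09, 0.016], [0.7, 0.267, 0.019]]
side insp_cam 0.88 [303. 158.  23.  25.] 416 [[0.634, 0.183, 0.023], [0.647, 0.219, 0.064], [0.669, 0.256, 0.073]]
side disc 0.76 [369. 295.  36.  34.] 897 [[0.643, -0.241, 0.006], [0.678, -0.208, 0.01], [0.713, -0.174, 0.013]]
side disc 0.46 [185. 158.   9.  35.] 214 [[0.323, 0.287, 0.009], [0.337, 0.321, 0.023], [0.349, 0.434, 0.027]]
side screwdriver 0.59 [184. 166.  10.  27.] 213 [[0.322, 0.287, 0.001], [0.336, 0.319, 0.023], [0.349, 0.368, 0.027]]
side bottle 0.96 [228. 117.  12.  39.] 417 [[0.481, 0.435, 0.005], [0.499, 0.444, 0.061], [0.52, 0.461, 0.119]]
0.9
```

Run:
```python
from h import *
T=np.load("top.npy");S=np.load("side.npy")
def reg(W,x,y,z):
    p=W.reshape(-1,3); p=p[~np.isnan(p[:,0])]
    return p[(p[:,0]>x[0])&(p[:,0]<x[1])&(p[:,1]>y[0])&(p[:,1]<y[1])&(p[:,2]>z[0])&(p[:,2]<z[1])]
def rect(p,n):
    r=cv2.minAreaRect(p[:,:2].astype(np.float32)*1000); print(n,len(p),np.round(r[0],1),np.round(r[1],1),round(r[2],2), "z",np.round(np.median(p[:,2]),4))
for n,W in(("top",T),("side",S)):
    rect(reg(W,(.5,.64),(-.33,-.21),(.05,.07)),n+" foot top")
    rect(reg(W,(.5,.64),(-.33,-.21),(.006,.07)),n+" bracket")
    rect(reg(W,(.5,.8),(-.1,.17),(.052,.065)),n+" fence top")
    rect(reg(W,(.5,.8),(-.1,.30),(.014,.019)),n+" plate top")
    rect(reg(W,(.5,.688),(-.1,.1),(.036,.046)),n+" stop top")
    f=reg(W,(.67,.72),(-.1,.17),(.024,.048));f=f[f[:,1]>.02]
    if len(f)>5: print("face",len(f),np.polyfit(f[:,1],f[:,0],1),np.std(f[:,0]-np.polyval(np.polyfit(f[:,1],f[:,0],1),f[:,1])))
a=cv2.imread("pics/top0.png")[120:320,100:440];b=cv2.imread("pics/side0.png")[80:380,160:440]
a=cv2.resize(a,None,fx=1.4,fy=1.4);b=cv2.resize(b,None,fx=1.1,fy=1.1)
c=np.zeros((max(a.shape[0],b.shape[0]),a.shape[1]+b.shape[1],3),np.uint8);c[:a.shape[0],:a.shape[1]]=a;c[:b.shape[0],a.shape[1]:]=b
cv2.imwrite("pics/c0.png",c);print(c.shape)
```

```text
top foot top 71 [ 538.7 -271.8] [49.5  9.2] 83.0 z 0.059
top bracket 377 [ 590. -267.] [126.2  71.7] 18.71 z 0.0096
top fence top 449 [700.9  62.2] [ 21.6 177.5] 3.11 z 0.0554
top plate top 3042 [642.9 118.6] [140.7 329.3] 2.97 z 0.016
top stop top 70 [672.7  -5.3] [30.7 17. ] 1.46 z 0.0409
face 115 [-0.05273384  0.69469367] 0.0005731107280935719
side foot top 126 [ 540.6 -270.5] [49.7  9. ] 85.34 z 0.0601
side bracket 856 [ 574.  -273.1] [51.6 76. ] 85.13 z 0.0093
side fence top 433 [702.8  63.9] [ 22.8 182.9] 3.2 z 0.0565
side plate top 3381 [644.4 120.6] [140.5 333.4] 2.88 z 0.0165
side stop top 81 [673.7  -2.6] [28.1 23.8] 2.75 z 0.0414
face 154 [-0.05295357  0.69637597] 0.0006312960807359587
(330, 784, 3)
```

View pics/c0.png

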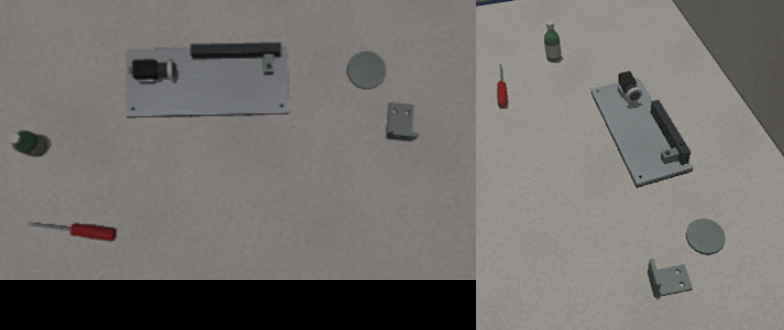

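```bash
cat >> h.py <<'E'
YF=0.0527; OF=np.array([.6436,.1196,0]); YB=-.085; FB=np.array([.5396,-.2711,0])
def rz(a): return np.array([[np.cos(a),-np.sin(a),0],[np.sin(a),np.cos(a),0],[0,0,1]])
def fx(p): return OF+rz(YF)@np.array(p,float)         # fixture -> world
def bf(along,h): return FB+rz(YB)@np.array([along-.004,0,0])+[0,0,h]  # along bracket z from foot underside
def ori(th,yaw,flip=0): return [np.pi,np.deg2rad(th),yaw] if not flip else [0,np.pi+np.deg2rad(th)*1,yaw]
E
python3 - <<'E'
from h import *
from scipy.spatial.transform import Rotation as Ro
print(Ro.from_euler('xyz',read_tcp_rot()).as_matrix().round(2) if len(np.shape(read_tcp_rot()))==1 else read_tcp_rot())
for fl in(0,1):
  for a in(20,25,30,35,40,45):
    q=inverse_kinematics(bf(.024,.026),ori(a,YB,fl)); q2=inverse_kinematics(fx([-.012,-.045,.041]),ori(a-90,YF,fl))
    print(fl,a,None if q is None else np.round(q,2),None if q2 is None else np.round(q2,2))
  q=inverse_kinematics(fx([-.005,-.09,.045]),ori(-45,YF,fl)); print('push',None if q is None else np.round(q,2))
  q=inverse_kinematics(fx([.025,-.03,.045]),ori(0,YF,fl)); print('ypush',None if q is None else np.round(q,2))
E
```

```text
[[ 0.9   0.44  0.  ]
 [ 0.44 -0.9  -0.  ]
 [ 0.    0.   -1.  ]]
0 20 [ 0.35  0.78 -0.01  1.59  0.11  1.11 -1.38] [ 0.1   0.9  -0.43  2.38  2.91  1.37  1.89]
0 25 [ 0.34  0.82 -0.01  1.53  0.12  1.21 -1.38] [ 0.55  1.13 -1.    2.35  2.81  1.34  2.47]
0 30 [ 0.33  0.86  0.    1.48  0.12  1.32 -1.39] [ 0.54  1.05 -1.    2.33  2.69  1.21  2.46]
0 35 [ 0.32  0.91  0.01  1.42  0.13  1.42 -1.39] [ 0.53  0.98 -1.    2.31  2.58  1.09  2.49]
0 40 [ 0.31  0.95  0.02  1.36  0.14  1.52 -1.39] [ 0.4   0.81 -0.8   2.28  2.52  0.87  2.35]
0 45 [ 0.3   1.    0.03  1.3   0.14  1.61 -1.39] [ 0.25  0.69 -0.61  2.25  2.47  0.67  2.27]
push [ 0.36  0.68 -0.61  2.24  2.56  0.61  2.28]
ypush [-0.03  0.7  -0.24  1.68  0.22  0.79 -1.89]
1 20 [ 0.72  0.87 -0.6   1.57  0.52  1.24  1.43] [ 0.1   0.9  -0.43  2.38  2.91  1.37 -1.25]
1 25 [ 0.7   0.91 -0.6   1.51  0.52  1.35  1.43] [ 0.55  1.13 -1.    2.35  2.81  1.34 -0.67]
1 30 [ 0.69  0.95 -0.61  1.45  0.53  1.45  1.43] [ 0.66  1.23 -1.19  2.33  2.68  1.31 -0.44]
1 35 [ 0.67  1.   -0.61  1.39  0.53  1.56  1.43] [ 0.65  1.15 -1.19  2.3   2.54  1.21 -0.43]
1 40 [ 0.65  1.04 -0.61  1.33  0.53  1.66  1.42] [ 0.65  1.08 -1.19  2.27  2.41  1.1  -0.4 ]
1 45 [ 0.64  1.09 -0.62  1.27  0.54  1.76  1.42] [ 0.64  1.03 -1.18  2.23  2.27  1.01 -0.33]
push [ 0.74  1.02 -1.18  2.22  2.28  0.93 -0.27]
ypush [ 0.36  0.87 -0.88  1.65  0.78  1.    0.84]
```

Run:
```python
from h import *
A=40; o=ori(A,YB,1); p=bf(.022,.022); back=rz(YB)@np.array([np.sin(np.deg2rad(A)),0,np.cos(np.deg2rad(A))])
grip(1.0,80)
goto(p+[0,0,.2],o) if False else goto(p+back*.15,o)
print(move_straight(p+back*.03,.15)); print(move_straight(p,.06,contact_N=8), read_tcp_pos(),p)
grip(0.0,80); print("open",read_opening(),read_gripper_force())
move_straight(p+[0,0,.05],.1); print(read_opening(),read_wrist_force(),read_t())
f=grab_frame("side"); save(f,"g1"); cv2.imwrite("pics/g1c.png",cv2.resize(f["image"][230:400,240:440,::-1],None,fx=3,fy=3))
```

```text
False
False [ 0.55752633 -0.27266798  0.02195751] [ 0.55753501 -0.27262816  0.022     ]
open 0.5281574107525999 80.64256131649017
0.5250734496275749 [ 0.45904518  0.31824884 -4.30385509] 5.6667
```

View pics/g1c.png

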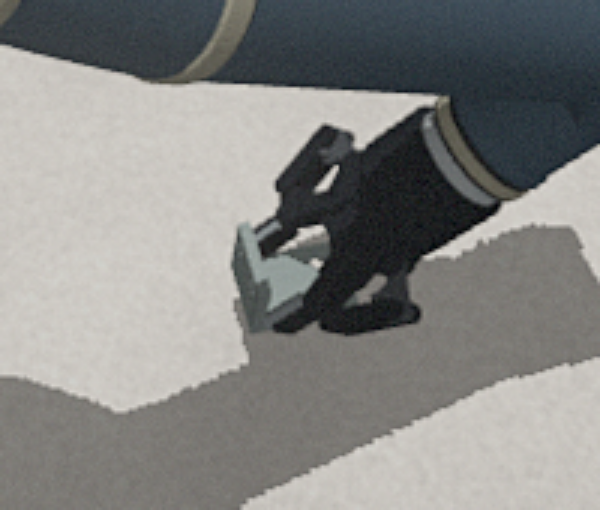

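Run:
```python
from h import *
p=np.array(read_tcp_pos()); move_straight([p[0],p[1],.28],.2)
o=ori(-50,YF,1); goto(fx([.013,-.045,.28]),o)
move_straight(fx([.013,-.045,.038+.06]),.15)
print(read_opening(),read_wrist_force(),read_t())
f=grab_frame("side"); W=cloud(f); c=f["image"][150:300,270:420,::-1]; g=grab_frame("top"); c2=g["image"][110:230,230:350,::-1]
cv2.imwrite("pics/g2c.png",np.hstack([cv2.resize(c,(400,400)),cv2.resize(c2,(400,400))]))
for n,F in(("side",f),("top",g)):
  W=cloud(F)
  for m in masks_of(F,"bracket")[:1]:
    P=W[m["pixels"]];P=P[~np.isnan(P[:,0])]; L=(P-OF)@rz(YF)*1000; print(n,m["p"],len(L),np.round(np.percentile(L,[2,20,50,80,98],axis=0),1).tolist())
    np.save("L"+n+".npy",L)
```

```text
0.5261494693026338 [ 0.0564697  -0.50212279 -3.10480331] 9.7417
side 0.61 293 [[2.4, -70.4, 79.8], [28.7, -67.7, 102.2], [29.7, -47.5, 126.0], [32.3, -29.3, 148.4], [36.8, -20.3, 153.1]]
top 0.81 348 [[-2.2, -69.1, 80.1], [10.1, -60.0, 83.4], [27.0, -47.0, 88.4], [28.4, -35.6, 141.5], [34.4, -27.2, 152.5]]
```

View pics/g2c.png

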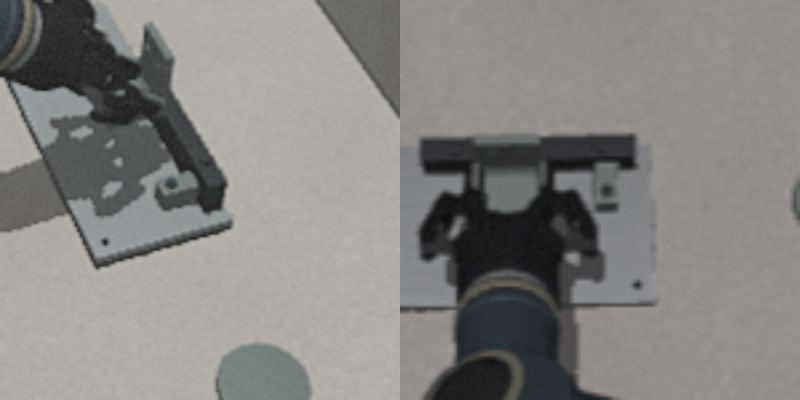

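Run:
```python
from h import *
L=np.load("Lside.npy"); s=L[(L[:,0]>24)&(L[:,0]<33)&(L[:,2]>95)&(L[:,2]<145)]; print("face slope",np.polyfit(s[:,2],s[:,0],1))
move_straight(fx([.013,-.045,.038+.008]),.1)
print(move_straight(fx([.013,-.045,.038-.008]),.02,contact_N=5), (np.array(read_tcp_pos())-OF)@rz(YF))
q=(np.array(read_tcp_pos())-OF)@rz(YF)
print(move_straight(fx([q[0]+.014,q[1],q[2]+.0005]),.02,contact_N=6), (np.array(read_tcp_pos())-OF)@rz(YF), read_wrist_force())
grip(1.0); q=(np.array(read_tcp_pos())-OF)@rz(YF); print(q,read_wrist_force())
b=np.deg2rad(40); move_straight(fx([q[0]-.12*np.sin(np.deg2rad(50)),q[1],q[2]+.12*np.cos(np.deg2rad(50))]),.15)
print(read_t())
f=grab_frame("side");g=grab_frame("top"); c=f["image"][150:300,270:420,::-1];c2=g["image"][110:230,230:350,::-1]
cv2.imwrite("pics/g3c.png",np.hstack([cv2.resize(c,(400,400)),cv2.resize(c2,(400,400))]))
for n,F in(("side",f),("top",g)):
  W=cloud(F)
  for m in masks_of(F,"bracket")[:1]:
    P=W[m["pixels"]];P=P[~np.isnan(P[:,0])]; L=(P-OF)@rz(YF)*1000; print(n,m["p"],len(L),np.round(np.percentile(L,[2,20,50,80,98],axis=0),1).tolist())
```

```text
face slope [2.78356985e-03 2.93893422e+01]
True [ 0.01351705 -0.04499504  0.03896423]
True [ 0.02256849 -0.04465083  0.03906827] [-1.36202717 -0.75340777  3.62389503]
[ 0.0219787  -0.04450581  0.03847191] [-0.83960566 -0.14678799  0.98103765]
13.1167
side 0.68 659 [[-14.7, -70.4, 16.0], [2.5, -65.5, 23.2], [33.5, -47.2, 26.4], [38.6, -28.2, 65.5], [63.1, 0.7, 92.2]]
top 0.68 508 [[-15.7, -70.4, 15.8], [-0.2, -61.5, 22.1], [23.6, -47.1, 25.2], [35.9, -31.5, 63.8], [42.1, -22.0, 91.0]]
```

View pics/g3c.png

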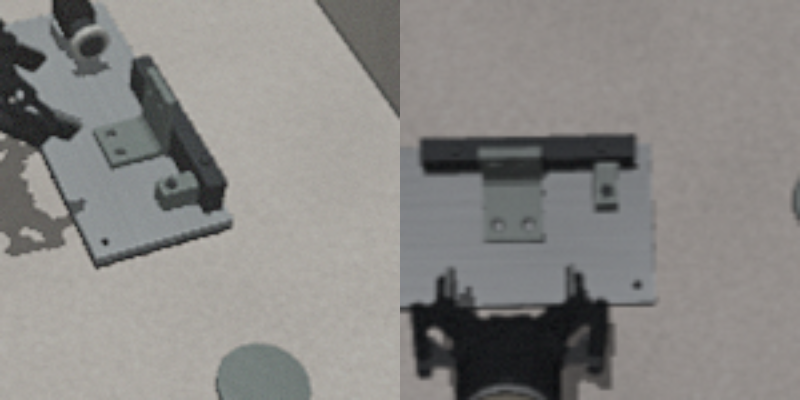

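```bash
cat >> h.py <<'E'
def loc(): return (np.array(read_tcp_pos())-OF)@rz(YF)
E
python3 - <<'E'
from h import *
q=loc(); move_straight(fx([q[0],q[1],.25]),.2); grip(0.0,40)
o=ori(0,YF,1); goto(fx([.029,.012,.2]),o)
move_straight(fx([.029,.012,.06]),.15); print(move_straight(fx([.029,.012,.040]),.05,contact_N=5),loc())
print(read_wrist_force())
print(move_straight(fx([.029,-.042,.040]),.05,contact_N=8),loc(),read_wrist_force())
print(move_straight(fx([.029,-.065,.040]),.015,contact_N=6),loc(),read_wrist_force(),read_t())
f=grab_frame("side");g=grab_frame("top"); c=f["image"][150:300,270:420,::-1];c2=g["image"][110:230,230:350,::-1]
cv2.imwrite("pics/g4c.png",np.hstack([cv2.resize(c,(400,400)),cv2.resize(c2,(400,400))]))
for n,F in(("side",f),("top",g)):
  W=cloud(F)
  for m in masks_of(F,"bracket")[:1]:
    P=W[m["pixels"]];P=P[~np.isnan(P[:,0])]; L=(P-OF)@rz(YF)*1000; print(n,m["p"],len(L),np.round(np.percentile(L,[2,20,50,80,98],axis=0),1).tolist())
E
```

```text
True [0.02963093 0.01335341 0.05840767]
[0.21847318 1.48648501 0.63914484]
True [0.02964602 0.01047716 0.05763838] [0.41979516 0.50061997 0.66762659]
True [0.02935501 0.00689912 0.05660853] [0.21025986 0.53685922 0.83054318] 19.125
side 0.82 575 [[-14.3, -79.4, 16.7], [2.8, -74.3, 23.5], [30.6, -57.7, 26.2], [37.8, -39.7, 68.4], [43.2, -28.0, 92.5]]
top 0.58 57 [[-103.4, -63.7, 13.1], [-14.6, -49.8, 20.0], [-10.9, -41.3, 22.3], [-4.8, -35.3, 24.4], [2.9, -30.0, 396.8]]
```

View pics/g4c.png

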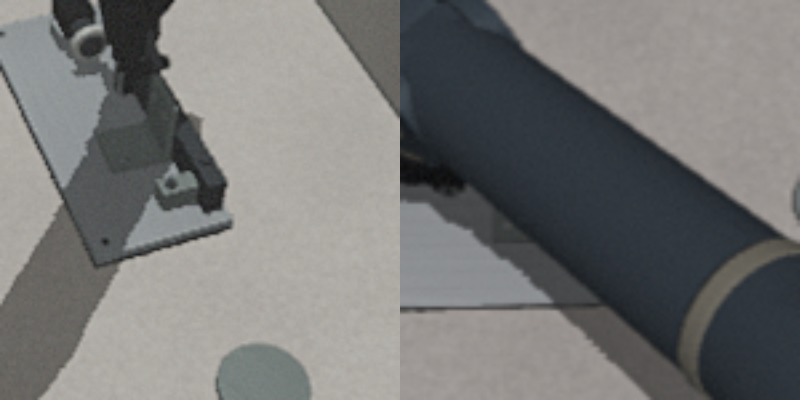

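```bash
cat >> h.py <<'E'
from scipy.spatial.transform import Rotation as Ro
def oy(s,phi=-8): return list((Ro.from_matrix(rz(YF))*Ro.from_euler('x',phi,degrees=True)*Ro.from_euler('z',s*90,degrees=True)*Ro.from_euler('x',180,degrees=True)).as_euler('xyz'))
E
python3 - <<'E'
from h import *
q=loc(); move_straight(fx([q[0],q[1]+.012,q[2]]),.1); move_straight(fx([q[0],q[1]+.012,.2]),.2)
f=grab_frame("side"); W=cloud(f)
for m in masks_of(f,"bracket")[:1]:
    P=W[m["pixels"]];P=P[~np.isnan(P[:,0])]; L=(P-OF)@rz(YF)*1000; print(m["p"],len(L),np.round(np.percentile(L,[2,20,50,80,98],axis=0),1).tolist())
    s=L[(L[:,0]>30)&(L[:,0]<42)&(L[:,2]>30)&(L[:,2]<88)&(L[:,1]>-75)&(L[:,1]<-33)]; print("tilt,yaw",np.linalg.lstsq(np.c_[s[:,2],s[:,1],np.ones(len(s))],s[:,0],rcond=None)[0])
p=fx([.029,.004,.2])
for s in(1,-1):
  for z in(.2,.0385): print(s,z,inverse_kinematics(fx([.029,.004,z]),oy(s)))
print(np.round(read_joint_pos(),2),read_t())
E
```

```text
0.56 583 [[-14.8, -79.3, 17.2], [2.0, -74.0, 23.7], [30.7, -57.3, 26.2], [37.8, -39.1, 68.7], [43.3, -28.1, 92.2]]
tilt,yaw [-3.14247110e-03  4.91263312e-02  3.98604485e+01]
1 0.2 [-0.00992144  0.57688724 -0.44084165  1.530117    0.40163749  1.15963907
 -0.51645526]
1 0.0385 [-0.06516267  0.74431424 -0.35566589  1.63770965  0.48547306  0.89346119
 -0.61091729]
-1 0.2 [ 0.35951646  0.81863122 -1.13990188  1.50668259  0.85522532  1.40916641
  2.31294832]
-1 0.0385 [ 0.30737815  0.97202369 -1.00944546  1.61355106  1.00137889  1.20069716
  2.19582038]
[ 0.28  0.68 -0.86  1.53  0.53  1.18  0.95] 20.55
```

Run:
```python
from h import *
goto(fx([.029,.004,.2]),oy(1)); move_straight(fx([.029,.004,.06]),.15); 
print(move_straight(fx([.029,.004,.0395]),.03,contact_N=8),loc(),read_wrist_force())
move_straight(fx([.029,-.010,.0395]),.05)
sleep(.3)
print(move_straight(fx([.029,-.044,.0395]),.025,contact_N=8),loc(),read_wrist_force())
print(move_straight(fx([.029,-.060,.0395]),.012,contact_N=7),loc(),read_wrist_force(),read_t())
f=grab_frame("side"); c=f["image"][150:300,270:420,::-1]
cv2.imwrite("pics/g5c.png",cv2.resize(c,(450,450)))
W=cloud(f)
for m in masks_of(f,"bracket")[:1]:
    P=W[m["pixels"]];P=P[~np.isnan(P[:,0])]; L=(P-OF)@rz(YF)*1000; print(m["p"],len(L),np.round(np.percentile(L,[2,20,50,80,98],axis=0),1).tolist())
```

```text
False [0.02909705 0.00412275 0.03953745] [-0.01385752 -0.51606875 -0.36811307]
False [ 0.02902341 -0.04398606  0.03953156] [-0.49707471  0.72511619  0.46932894]
True [ 0.02897559 -0.04949571  0.03952981] [-0.43700766  1.4615229   1.98940095] 26.8667
0.55 465 [[-17.3, -113.3, 18.8], [-2.1, -102.7, 23.8], [21.0, -87.5, 25.8], [32.7, -72.6, 68.0], [38.4, -58.9, 92.5]]
```

View pics/g5c.png

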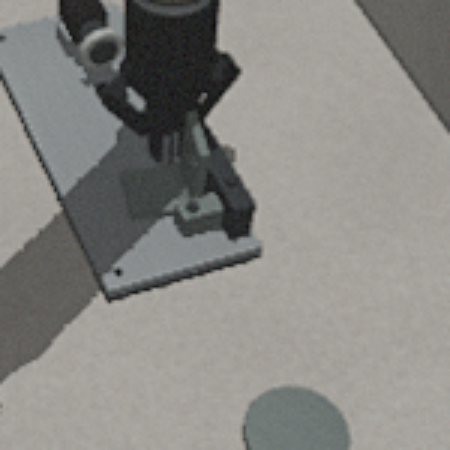

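```bash
cat >> h.py <<'E'
def shape(n="side"):
    f=grab_frame(n); W=cloud(f)
    for m in masks_of(f,"bracket")[:1]:
        P=W[m["pixels"]];P=P[~np.isnan(P[:,0])]; L=(P-OF)@rz(YF)*1000; print(n,round(m["p"],2),len(L),np.round(np.percentile(L,[2,50,98],axis=0),1).tolist())
        s=L[(L[:,0]>28)&(L[:,0]<42)&(L[:,2]>44)&(L[:,2]<88)]
        if len(s)>30: print("tilt,yaw,c",np.linalg.lstsq(np.c_[s[:,2]-66,s[:,1]+90,np.ones(len(s))],s[:,0],rcond=None)[0])
    return f
E
python3 - <<'E'
from h import *
q=loc(); move_straight(fx([q[0],q[1]+.01,q[2]]),.1); move_straight(fx([q[0],q[1]+.01,.2]),.25)
goto(fx([-.075,-.088,.136]),ori(-45,YF,1)); print(read_t()); shape(); shape("top")
move_straight(fx([.001,-.088,.060]),.12); sleep(.2)
print(move_straight(fx([.024,-.088,.037]),.015,contact_N=8),loc(),rz(YF).T@read_wrist_force())
f=shape(); print(read_t())
c=f["image"][150:300,270:420,::-1]; cv2.imwrite("pics/g6c.png",cv2.resize(c,(450,450)))
E
```

```text
29.8
side 0.94 452 [[-17.2, -113.4, 19.0], [22.6, -88.2, 26.1], [37.7, -60.5, 92.4]]
tilt,yaw,c [5.10989513e-03 8.61145682e-02 3.29675692e+01]
top 0.67 555 [[-21.3, -112.6, 13.5], [17.3, -86.6, 24.6], [39.7, -58.2, 91.5]]
tilt,yaw,c [ 0.04247687  0.17471111 31.84759896]
True [ 0.01798947 -0.08794816  0.04299608] [-1.26392665 -0.74060504  4.25164114]
side 0.71 325 [[-9.5, -113.8, 18.6], [38.0, -97.6, 58.7], [55.8, -63.9, 92.8]]
tilt,yaw,c [1.09037429e-02 1.95060334e-03 3.82397800e+01]
32.8167
```

View pics/g6c.png

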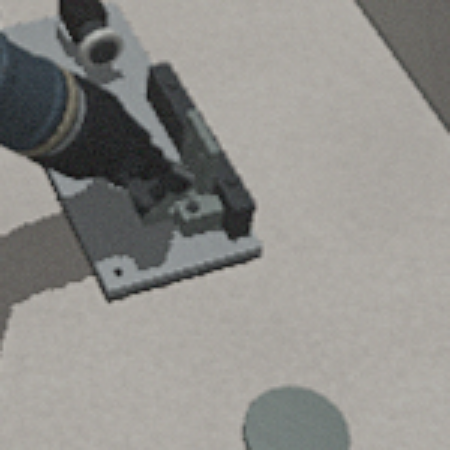

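Run:
```python
from h import *
q=loc()
F=lambda: np.round(rz(YF).T@read_wrist_force(),2)
print(move_straight(fx([q[0]+.001,q[1],q[2]-.001]),.01),F())
for k in (1,2,3,4,5):
    move_straight(fx([q[0]+.001,q[1]-.0015*k,q[2]-.001]),.015); print(k,loc().round(4),F())
f=shape(); print(read_t())
```

```text
False [-9.84 -1.68 13.73]
1 [ 0.0184 -0.0882  0.0429] [-8.62  0.74 11.65]
2 [ 0.0186 -0.0885  0.0429] [-6.55  2.01 10.08]
3 [ 0.0186 -0.0889  0.043 ] [-6.96  3.19  9.71]
4 [ 0.0186 -0.0895  0.043 ] [-5.52  5.53  9.39]
5 [ 0.0186 -0.0904  0.043 ] [-5.43  6.33  8.1 ]
side 0.78 263 [[-5.0, -114.4, 21.2], [38.5, -97.9, 63.2], [44.7, -66.7, 92.6]]
tilt,yaw,c [ 8.30862536e-03 -1.45609920e-02  3.87418761e+01]
34.5333
```

Run:
```python
from h import *
F=lambda: np.round(rz(YF).T@read_wrist_force(),2)
for dx,dy,dz in((.020,-.0955,.041),(.0205,-.0945,.0405),(.0215,-.094,.0400),(.0222,-.0935,.0393)):
    move_straight(fx([dx,dy,dz]),.015); sleep(.3); print(loc().round(4),F())
f=shape();g=shape("top"); sleep(1); print(F(),loc(),read_gripper_force(),read_t())
c=f["image"][150:300,270:420,::-1]; c2=g["image"][110:230,230:350,::-1]; cv2.imwrite("pics/g7c.png",np.hstack([cv2.resize(c,(400,400)),cv2.resize(c2,(400,400))]))
for n,p in(("bracket",f),("stop_block",f)):
  for m in masks_of(p,n)[:1]:
    L=cloud(p)[m["pixels"]];L=(L[~np.isnan(L[:,0])]-OF)@rz(YF)*1000;print(n,m["p"],np.round(np.percentile(L[:,1],[1,5,50,95,99]),1))
```

```text
[ 0.0187 -0.0903  0.0428] [-13.71   4.13  19.92]
[ 0.0187 -0.0903  0.0427] [-21.08   3.3   26.35]
[ 0.0188 -0.0902  0.0427] [-29.05   0.41  34.55]
[ 0.0188 -0.0901  0.0426] [-35.78  -1.23  41.64]
side 0.9 271 [[-8.1, -114.2, 20.7], [38.6, -98.0, 67.1], [45.1, -65.7, 93.5]]
tilt,yaw,c [ 3.38023890e-03 -7.50921127e-03  3.85993246e+01]
top 0.57 230 [[21.2, -115.5, 20.5], [36.7, -90.2, 56.8], [43.6, -66.1, 93.4]]
tilt,yaw,c [2.35396573e-02 1.28306377e-02 3.69901571e+01]
[-3.564e+01  4.000e-02  4.244e+01] [ 0.01883732 -0.09015996  0.04256167] 27.06810445524752 37.9333
bracket 0.9 [-114.6 -113.9  -98.   -66.9  -64.3]
stop_block 0.67 [-134.5 -134.1 -130.3 -114.7 -106.8]
```

View pics/g7c.png

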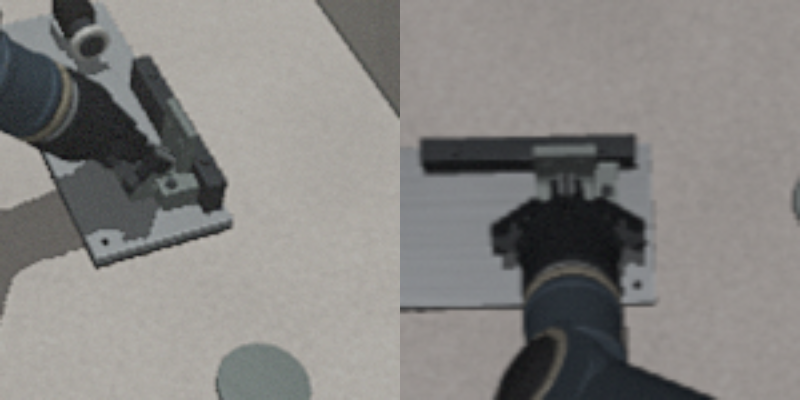

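Run:
```python
from h import *
F=lambda: np.round(rz(YF).T@read_wrist_force(),2)
move_straight(fx([.0208,-.0935,.0404]),.015); sleep(.7); print(F(),loc()); shape()
sleep(.3); print(F(),read_t()); print(close_job())
```

```text
[-23.51   2.39  28.5 ] [ 0.01876316 -0.0901846   0.04272589]
side 0.87 313 [[-14.1, -114.5, 18.0], [38.5, -99.4, 59.8], [45.0, -65.1, 92.5]]
tilt,yaw,c [-4.34728383e-03 -1.61631043e-02  3.87442510e+01]
[-23.39   0.87  28.45] 39.4
the job is handed in; nothing more can be done
None
```

I handed the job in at about 39 s with the bracket upright against the fence and stop block and the fingertips still pushing into its inside corner (about 23 N towards the fence, 28 N down); the cameras agree to within about 2 mm, and no verdict came back.

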